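Set the probe's lift-off on a cleaned spot of a copper sheet

ROBOT

A 6-joint arm with a two-finger parallel gripper is mounted at the origin on the work surface. World frame = base frame: x ahead of the robot, y to its left, z up, the work surface at z = 0. Lengths are in mm, angles in rad, forces in N, time in s.
With the tool pointing down it reaches from about 350 to 725 mm from the base axis. Payload 4.3 kg.
Tool frame: the origin (TCP) lies at the very end of the fingers, on their centre line; the grasp point (between the pads) lies 19 mm behind it; z points along the fingers, y is the direction in which the jaws open and shut (so a half turn about z gives the same grasp; the last joint's range is limited). The gripper opens to 85 mm and grips with 20 to 120 N. Pads are 22 mm wide; open, the fingers measure 114 mm over their backs; the gripper's body (76 mm by 85 mm) begins 54 mm behind the grasp point. The pads swing forward as they close: fully open they stand 13 mm farther back than shut.
Start: joints at [-1.293, 0.377, 0.081, 1.274, 0, 1.46], TCP at [217.451, -532.336, 231.329] pointing down, gripper open.
Joint ranges: [-2.72, 2.72], [-0.84, 1.66], [-1.02, 1.22], [-1.77, 2.12], [-1.37, 1.28], [-3.14, 3.14]. Speed limits (rad/s): [2.57, 2.57, 3.14, 3.14, 3.14, 3.14].

INTERFACE

Orientations are given as a rotation vector (axis times angle).
In Python, from cell import * gives the robot as it stands.
- The arm moves only by the shell command python3 -m pendant 'ROWS' [FORCE]. ROWS is JSON, a list of rows, each a list of 3 entries, a list of its own where there are three numbers: the shift along the tool's x, y, z in mm, then the turn about the tool's z in rad, then the gripper command: -1 is fully open, 1 is shut, values between are in proportion. In form: [[[tx, ty, tz], turn, claw], ...]. A call has 1 to 20 rows; each row shifts and turns the commanded pose from where the row before left it, along the tool's axes as they then stand; what a row does not reach is not made up. A row lasts 1/12 s, in which the tool goes at most 41.7 mm and 7.16 degrees, less where a joint would pass 70% of its speed; a pose out of reach is approached as far as the arm can. A call is refused whole if a number of a shift passes 41.7 or a number of a turn 0.125, either way. A call with a gripper value outside its range is refused whole. The fingers move at their own pace and stop on an object; FORCE is the grip in N (left out, the last holds). Time passes only in rows, so rows that do not move let the fingers close. It gives the time, the measured TCP pose, the force and the opening at its end, in the units of the state.
- get_state(): the state, without advancing time (a new reading comes with each control period).
- capture(name): name is "scene" or "side" or "wrist"; returns the picture (420x560x3 uint8, blue, green, red); there is no depth.
- camera_model(name): a dict with "fovy" (degrees; the focal length in pixels is half the picture's height over the tangent of half this angle, whatever the lens; pixels are square), "cx", "cy" (the principal point, pixels), "rvec" (rotation vector, rad) and "tvec" (3), from world to camera coordinates, as OpenCV has them. Camera axes: x right, y down, z forward; pixel columns grow to the right and rows downward; lengths in mm; the calibration is good to about 2 mm. A picture is of the moment at which its call begins: read the wrist's pose just before it. camera_model takes no time and is no camera call; for the wrist camera it gives the pose at the moment of the call.
- close_job(): hands the job in, once; it reports no verdict.
The state is a dict: "t": time; "q": joint angles; "joint_vel": joint speeds; "effort": joint torques, N m; "position": TCP position; "orientation": TCP orientation; "force": force on the tool from outside, world axes, zero at the start; "moment": the same for the moment, N m; "finger_gap": finger opening in mm.
Only numpy, scipy, OpenCV 4.12 (cv2) and the standard library are available. Lean on these libraries where they do the work, as an engineer would, in place of code of your own. Each camera call takes 0.05 s, during which the arm holds its last target.

TASK

Slide the carrier by its post so that the centre of the cross scribed on the copper sheet comes under the probe nose, and let it stand there for a second so the readout takes its datum; then slide it on until the middle of the round cleaned spot is under the nose. Next turn the thumbscrew on top of the probe head clockwise until the nose seats on the metal, back it off a quarter turn, and finish with the gripper still holding the thumbscrew there for the reading: do not let go. Never slide the sheet while the nose is down on it, and leave the other things on the bench where they are.

Things in the scene. Friction and masses are not known exactly. Their poses are not given: they have to be found in the camera images.
- stand: Fixed probe stand: base plate 260 x 310 mm, 20 high; 50 mm square column (148 high) at y = -165 mm; a level arm (112 to 140 mm up, 32 wide) from it ends in a round head, 40 mm across, 107 to 141 mm up, with a 26 mm collar to 146 mm. Origin on the table, below the common axis of nose and thumbscrew; x away from the robot, y to the left, z up; turned by up to 0.25 rad.
- nose (a point): Tip of the probe nose, a 4 mm dark steel pin under the probe head. It points down and lies on the stand's axis, straight below the thumbscrew; it moves only up and down, 3 mm per turn of the thumbscrew, and touches the sheet at 63 mm above the table.
- saddle (a joint): Left-right slide of the carrier, m: grows as the carrier moves along the stand's +y, 0 in mid travel, stops at -0.035 and 0.035. About 2 N to move, stays where it is left.
- carrier (a joint): Fore-and-aft slide of the carrier, m: grows along the stand's +x, 0 in mid travel, stops at -0.035 and 0.035, about 2 N to move, stays where left. The carrier is an aluminium plate 150 x 120 mm, top 60 mm up; a brown copper sheet 118 x 88 x 3 mm is clipped on it by its corners. It slides but never turns.
- post (a point): Grip point on the carrier's handle: a steel post, 16 mm in diameter, 60 to 110 mm above the table, upright on a 22 mm wide tongue (top 60 mm up) at the carrier's robot side; the point is on its axis, 88 mm up. Seen in the stand's axes the post is always 98 mm in -x and 24 mm in -y of the cross, and 136 mm in -x and 6 mm in +y of the spot.
- cross (a point): Centre of the datum cross on the copper sheet, two scribed lines 16 mm long, 1.6 mm wide, bare metal in the patina; on the sheet's surface, 63 mm above the table.
- spot (a point): Centre of the one round cleaned spot on the copper sheet, bare bright metal 12 mm in diameter, in the dull brown patina; on the sheet's surface, 63 mm above the table. It lies 38 mm in +x and 30 mm in -y of the cross (stand's axes).
- thumbscrew (a joint): Thumbscrew angle, rad: 0 is seated (nose on the metal, a hard stop), negative is backed off; grows when turned clockwise seen from above. Starts 1.6 to 2.8 rad before the seat, turns with about 0.05 N m, stays where left. When seated, the tab's width lies along the stand's x axis.
- tab: The thumbscrew's upright flat steel tab: 30 mm wide, 9 thick, 30 high, 162 to 192 mm above the table; origin at its centre, 177 mm up, on the stand's axis. Its x axis runs along the width, its y axis across the thickness (grip it along y). It turns in place, neither rising nor sinking. Free all round; below it a 12 mm shank and the collar, top at 146 mm.
- weight: Small steel weight with a knob, 34 mm in diameter, 40 mm high, by the stand's front left; origin under its centre; leave alone.
- dish: Low glass dish of fragments, 72 mm in diameter, 14 mm high, by the stand's front right; origin under its centre; leave alone.
- brush: Soft brush, 170 mm long, 11 mm high, lying left of the stand; origin on the table near its middle; leave alone.
- tape: Roll of paper tape lying flat, 90 mm in diameter, 24 mm high; origin under its centre; leave alone.
- spatula: Thin steel spatula, 172 mm long, 6 mm high, lying at the left; origin under its middle; leave alone.
- solvent: White plastic bottle, 60 mm in diameter, 150 mm high, at the right; origin under its centre; leave alone.
- swab_jar: Glass jar of cotton swabs, 68 mm in diameter, about 190 mm high with the swabs, at the right; origin under its centre; leave alone.

How it is judged:
By the outcome, as a careful person would: the job done as asked, in the order asked, and still so for the second after the job is handed in, while the arm keeps its last pose, push and grip.
It also fails if it takes over 56 s, if anything falls off the work surface, if the arm or the gripper's body presses on something with over 40 N, if the wrist force passes 120 N, or if a joint passes its speed limit or range.

## Working session

There is one attempt and no reset: what is moved stays moved. The work goes in short steps, Python scripts to look and compute and a shell command to move; the robot and the scene stay as the last step left them, time stands still between calls to the robot, and variables do not carry over. Pictures are saved under pics/ and viewed, and the job is handed in when it is done.

```bash
ls; mkdir -p pics; python3 - <<'E'
from cell import *
import cv2
print(get_state())
for n in ("scene","side","wrist"):
    print(n,camera_model(n)); cv2.imwrite(f"pics/{n}0.png",capture(n))
E
```

```text
pics
{'t': 0.0, 'q': array([-1.29329557e+00,  3.78095513e-01,  7.96254586e-02,  1.27438611e+00,
        3.03423736e-05,  1.46048659e+00]), 'joint_vel': array([ 0.00020254,  0.00011918,  0.00170724, -0.00221794, -0.00111551,
       -0.000909  ]), 'effort': array([ 3.88025119e-04, -4.63602448e+01,  2.69875503e+01,  2.08163081e-02,
       -1.91167310e-04,  4.07574774e-06]), 'position': array([ 217.27328116, -531.66682568,  230.34217137]), 'orientation': array([-3.08070006e+00, -6.04964997e-01,  2.22524564e-04]), 'force': array([-0.86673797, -0.80464996, -0.11733379]), 'moment': array([-0.01130139,  0.02047264, -0.01156538]), 'finger_gap': 85.50895708497475}
scene {'fovy': 42.60234186259864, 'cx': 279.3087221150079, 'cy': 219.0333344605293, 'rvec': array([ 1.87588205,  1.63646256, -0.66718   ]), 'tvec': array([ -44.20889539, -284.20907365, 1697.94636874])}
side {'fovy': 42.2360785996446, 'cx': 277.9919489618825, 'cy': 212.21489634474324, 'rvec': array([ 0.72777211, -2.47473809,  1.26314407]), 'tvec': array([ 422.0720185 ,  280.21924867, 1019.79929565])}
wrist {'fovy': 60.9979833282094, 'cx': 282.54118021163106, 'cy': 211.55862022348825, 'rvec': array([-2.37308261,  1.59508629,  0.26398313]), 'tvec': array([-574.37392162,  -40.17167841,  380.05274865])}
```

View pics/scene0.png

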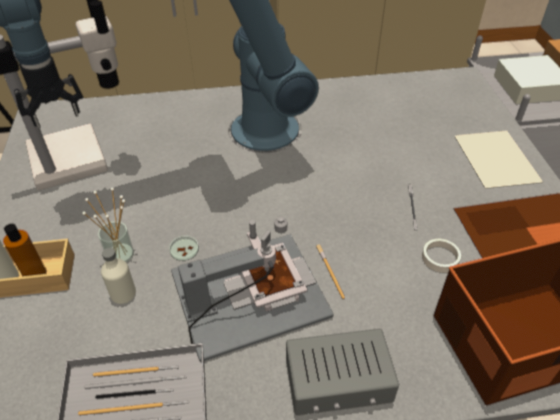

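View pics/side0.png

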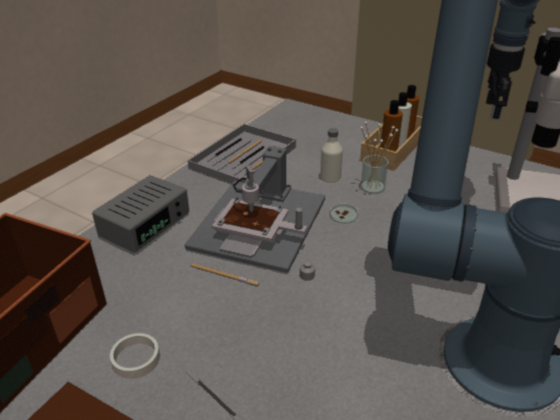

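View pics/wrist0.png

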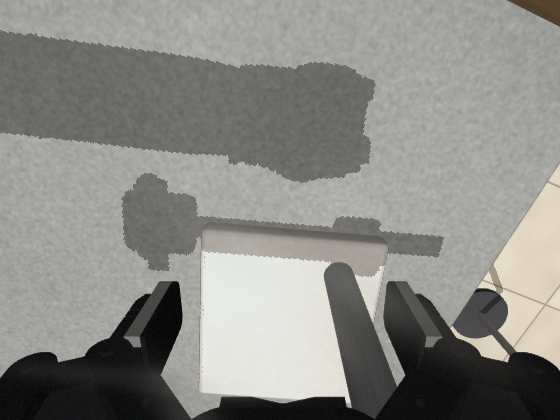

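```bash
python3 - <<'E'
import cv2
a=cv2.imread("pics/scene0.png");b=cv2.imread("pics/side0.png")
cv2.imwrite("pics/s1.png",cv2.resize(a[215:355,165:345],None,fx=4.2,fy=4.2,interpolation=cv2.INTER_CUBIC))
cv2.imwrite("pics/s2.png",cv2.resize(b[140:280,180:340],None,fx=4.2,fy=4.2,interpolation=cv2.INTER_CUBIC))
cv2.imwrite("pics/s3.png",cv2.resize(a[0:190,0:180],None,fx=3,fy=3,interpolation=cv2.INTER_CUBIC))
E
```

```text
(no output)
```

View pics/s1.png

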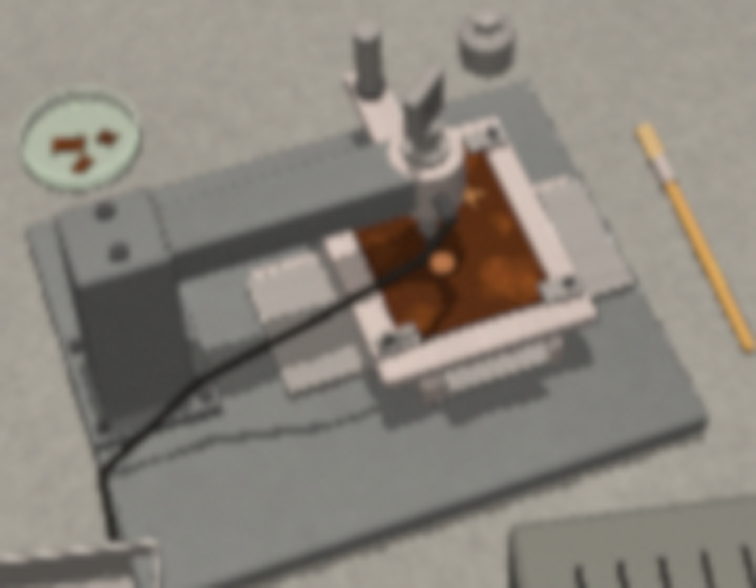

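View pics/s2.png

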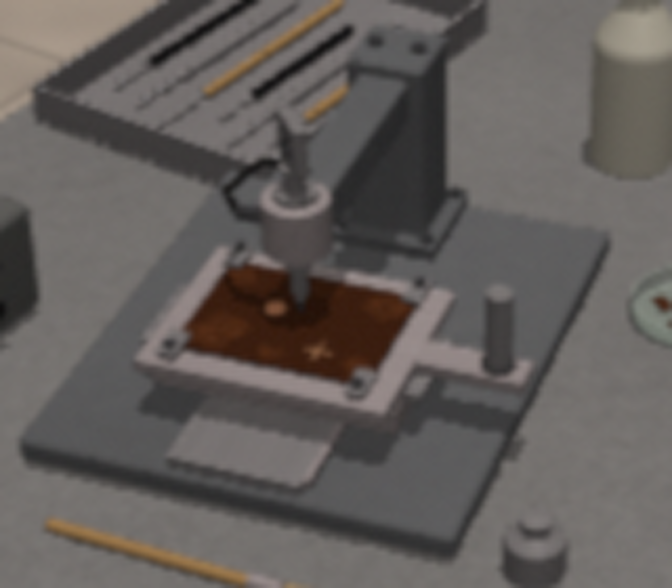

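View pics/s3.png

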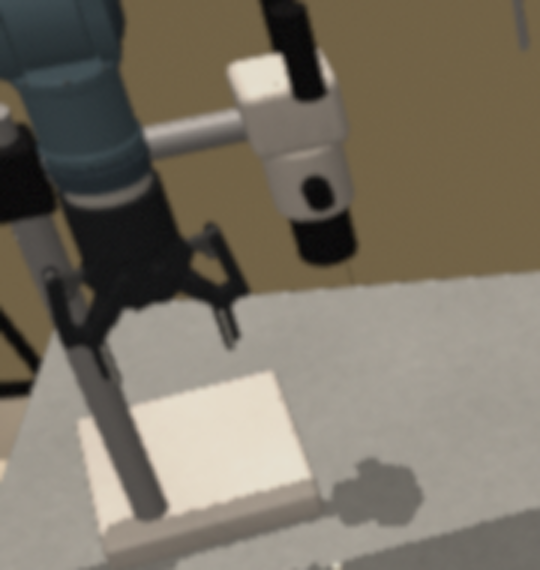

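```bash
cat > h.py <<'E'
import numpy as np, cv2
from scipy.optimize import least_squares
from cell import *
def proj(cm,P):
    f=210/np.tan(np.radians(cm['fovy'])/2)
    K=np.array([[f,0,cm['cx']],[0,f,cm['cy']],[0,0,1]])
    return cv2.projectPoints(np.atleast_2d(np.array(P,float)),cm['rvec'],cm['tvec'],K,None)[0][:,0]
def ray(cm,uv,z):
    f=210/np.tan(np.radians(cm['fovy'])/2)
    R=cv2.Rodrigues(cm['rvec'])[0]; c=-R.T@cm['tvec']
    d=R.T@np.array([(uv[0]-cm['cx'])/f,(uv[1]-cm['cy'])/f,1])
    return c+d*(z-c[2])/d[2]
def W(p,s):  # stand->world; p=x,y,yaw
    c,n=np.cos(p[2]),np.sin(p[2]); s=np.atleast_2d(np.array(s,float))
    return np.c_[p[0]+c*s[:,0]-n*s[:,1],p[1]+n*s[:,0]+c*s[:,1],s[:,2]]
E
python3 - <<'E'
from h import *
sc=camera_model("scene");sd=camera_model("side")
A=lambda u,v:((u+.5)/4.2-.5+165,(v+.5)/4.2-.5+215)
B=lambda u,v:((u+.5)/4.2-.5+180,(v+.5)/4.2-.5+140)
obs=[(sc,'post',A(368,30)),(sc,'cross',A(474,196)),(sc,'spot',A(442,263)),(sc,'collar',A(426,152)),
(sd,'post',B(499,292)),(sd,'cross',B(318,351)),(sd,'spot',B(275,308)),(sd,'nose',B(300,308)),(sd,'collar',B(296,195)),
(sc,'c00',A(55,213)),(sc,'c01',A(150,190)),(sc,'c11',A(172,265)),(sc,'c10',A(80,285)),
(sd,'c11',B(350,68)),(sd,'c01',B(430,70)),(sd,'c00',B(448,35)),(sd,'c10',B(380,28))]
def pts(p):
    x,y=p[3],p[4]
    return dict(post=(x,y,110),cross=(x+98,y+24,63),spot=(x+136,y-6,63),collar=(0,0,146),nose=(0,0,66),c00=(-25,-190,148),c01=(-25,-140,148),c11=(25,-140,148),c10=(25,-190,148))
def res(p):
    d=pts(p)
    return np.concatenate([proj(c,W(p,d[n]))[0]-o for c,n,o in obs])
r=least_squares(res,[600,0,0,-98,-24],loss='soft_l1')
print(r.x); 
for (c,n,o),e in zip(obs,res(r.x).reshape(-1,2)): print('sc' if c is sc else 'sd',n,e.round(1))
d=pts(r.x); print('post',W(r.x,d['post']),'cross',W(r.x,d['cross']))
for uv in [(48,172),(27,150),(92,128)]: print(ray(sc,uv,0))
for uv in [(280,222)]: print('weight',ray(sc,uv,30))
print('dish',ray(sc,(184,249),10))
E
```

```text
[ 6.21829389e+02 -6.49813742e+01  2.26745809e-01 -1.21888340e+02
  8.07358411e+00]
sc post [ 0.5 -0.1]
sc cross [-0.4  0.4]
sc spot [0.6 0.4]
sc collar [ 0.5 -1.4]
sd post [ 0.3 -0. ]
sd cross [ 0.2 -0.1]
sd spot [ 0.4 -0.1]
sd nose [ 0.2 -0.4]
sd collar [-0.2 -1.6]
sc c00 [-0.5 -0.3]
sc c01 [ 0.  -1.5]
sc c11 [ 1.  -1.8]
sc c10 [-0.8  0.4]
sd c11 [-1.  -2.3]
sd c01 [-1.4  0.5]
sd c00 [ 1.  -0.4]
sd c10 [-1.1 -1.8]
post [[501.24600561 -84.51590137 110.        ]] cross [[591.34212361 -39.09905954  63.        ]]
[ 115.10553735 -648.07005048    0.        ]
[   1.63907034 -727.99686859    0.        ]
[ -83.31370666 -543.7093541     0.        ]
weight [435.98469694 -11.65925071  30.        ]
dish [ 475.57622505 -258.43184933   10.        ]
```

```bash
cat >> h.py <<'E'
from scipy.spatial.transform import Rotation as Ro
def tool():
    s=get_state(); return s['position'],Ro.from_rotvec(s['orientation']).as_matrix(),s
def plan(goal,toolx_angle=None):
    """shift in tool axes to goal TCP, and turn about tool z to bring tool x to the world angle"""
    p,R,s=tool(); d=R.T@(np.array(goal)-p)
    a=np.arctan2(R[1,0],R[0,0]); out=[d.round(1)]
    if toolx_angle is not None:
        t=(a-toolx_angle+np.pi)%(2*np.pi)-np.pi; out.append(round(t,4))  # tool z down: + turn lowers angle
    print('t',round(s['t'],2),'tcp',p.round(1),'xang',round(a,4),'shift',out,'q',s['q'].round(2),'gap',round(s['finger_gap'],1),'F',s['force'].round(1))
E
python3 - <<'E'
from h import *
p,R,s=tool(); print(R.round(3))
plan([480,-100,260],0.227)
cm=camera_model('wrist'); Rc=cv2.Rodrigues(cm['rvec'])[0]; c=-Rc.T@cm['tvec']
print('cam in tool',R.T@(c-p),'\n', (R.T@Rc.T).round(3))
sc=camera_model("scene")
print(ray(sc,(118,258),0),ray(sc,(121,298),0))
E
```

```text
[[ 0.926  0.378 -0.   ]
 [ 0.378 -0.926  0.002]
 [ 0.    -0.002 -1.   ]]
t 0.15 tcp [ 217.3 -531.8  230.6] xang 0.3878 shift [array([ 406.5, -300.5,  -28.9]), np.float64(0.1608)] q [-1.29  0.38  0.08  1.27  0.    1.46] gap 85.5 F [ 0.4  0.4 -0.3]
cam in tool [ 8.33888519e+01  1.26714734e-01 -1.41833188e+02] 
 [[-0.001 -0.947 -0.321]
 [ 1.    -0.001  0.001]
 [-0.001 -0.321  0.947]]
[ 473.50232263 -422.45605799    0.        ] [ 597.4694338  -406.65696029    0.        ]
```

```bash
python3 -m pendant '[[[22.6,-16.7,-1.6],0,-1],[[22.6,-16.7,-1.6],0,-1],[[22.6,-16.7,-1.6],0,-1],[[22.6,-16.7,-1.6],0,-1],[[22.6,-16.7,-1.6],0,-1],[[22.6,-16.7,-1.6],0,-1],[[22.6,-16.7,-1.6],0,-1],[[22.6,-16.7,-1.6],0,-1],[[22.6,-16.7,-1.6],0,-1],[[22.6,-16.7,-1.6],0,-1],[[22.6,-16.7,-1.6],0,-1],[[22.6,-16.7,-1.6],0,-1],[[22.6,-16.7,-1.6],0,-1],[[22.6,-16.7,-1.6],0,-1],[[22.6,-16.7,-1.6],0,-1],[[22.6,-16.7,-1.6],0,-1],[[22.6,-16.7,-1.6],0,-1],[[22.6,-16.7,-1.6],0,-1]]' 40
python3 -m pendant '[[[0,0,0],-0.124,-1],[[0,0,0],-0.124,-1],[[0,0,0],-0.124,-1],[[0,0,0],-0.124,-1],[[0,0,0],-0.124,-1],[[0,0,0],-0.124,-1],[[0,0,0],-0.124,-1],[[0,0,0],-0.124,-1],[[0,0,0],-0.124,-1],[[0,0,0],-0.124,-1],[[0,0,0],-0.124,-1],[[0,0,0],-0.124,-1]]'
python3 -m pendant '[[[0,0,0],-0.124,-1],[[0,0,0],-0.124,-1],[[0,0,0],-0.124,-1],[[0,0,0],-0.124,-1],[[0,0,0],-0.124,-1],[[0,0,0],-0.124,-1],[[0,0,0],-0.124,-1],[[0,0,0],-0.124,-1],[[0,0,0],-0.124,-1],[[0,0,0],-0.124,-1],[[0,0,0],-0.124,-1],[[0,0,0],-0.124,-1],[[0,0,0],0,-1],[[0,0,0],0,-1]]'
python3 - <<'E'
from h import *
plan([501,-84.5,200],.227+np.pi)
cv2.imwrite("pics/w1.png",capture("wrist"))
E
```

```text
t: 1.65
position: [480.7, -98.8, 260.0]
orientation: [-3.083, -0.606, 0.001]
force: [0.5, -0.2, 0.0]
finger_gap: 85.6
t: 2.65
position: [480.1, -100.1, 259.7]
orientation: [-1.85, -2.538, 0.0]
force: [0.2, -0.6, 0.4]
finger_gap: 85.3
t: 3.82
position: [480.2, -100.2, 259.9]
orientation: [0.343, -3.122, -0.0]
force: [-0.6, 0.7, -0.7]
finger_gap: 85.4
t 3.82 tcp [ 480.2 -100.2  259.9] xang -2.9225 shift [array([-23.8,  10.7,  59.9]), np.float64(-0.0079)] q [-0.33  0.2  -0.09  1.28 -0.   -0.55] gap 85.4 F [-0.6  0.7 -0.7]
```

View pics/w1.png

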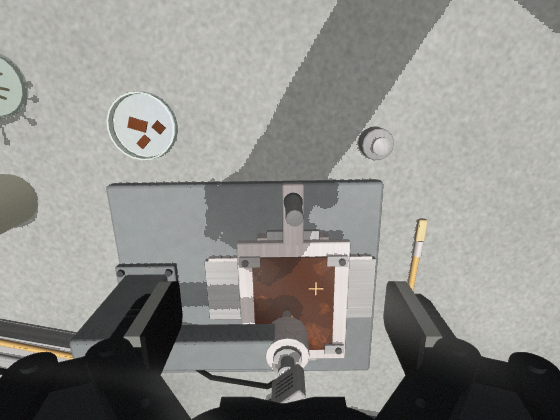

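```bash
python3 - <<'E'
import cv2
a=cv2.imread("pics/w1.png")
cv2.imwrite("pics/w1a.png",cv2.resize(a[170:300,230:390],None,fx=4.6,fy=4.6,interpolation=cv2.INTER_CUBIC))
cv2.imwrite("pics/w1b.png",cv2.resize(a[280:410,220:380],None,fx=4.6,fy=4.6,interpolation=cv2.INTER_CUBIC))
cv2.imwrite("pics/w1c.png",cv2.resize(a[170:300,95:255],None,fx=4.6,fy=4.6,interpolation=cv2.INTER_CUBIC))
E
```

```text
(no output)
```

View pics/w1a.png

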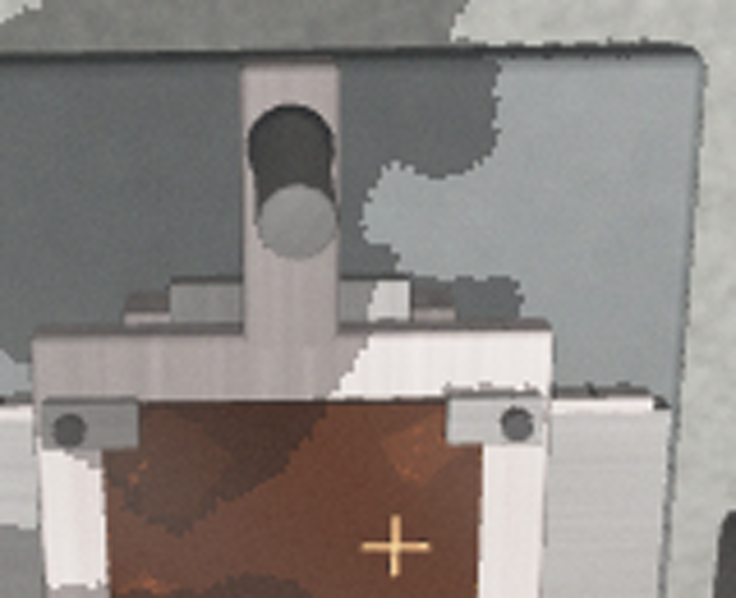

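View pics/w1b.png

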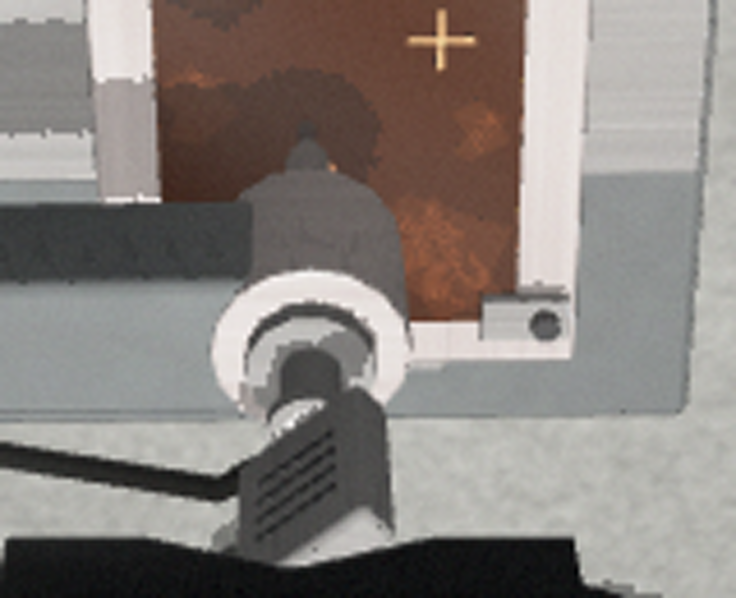

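View pics/w1c.png

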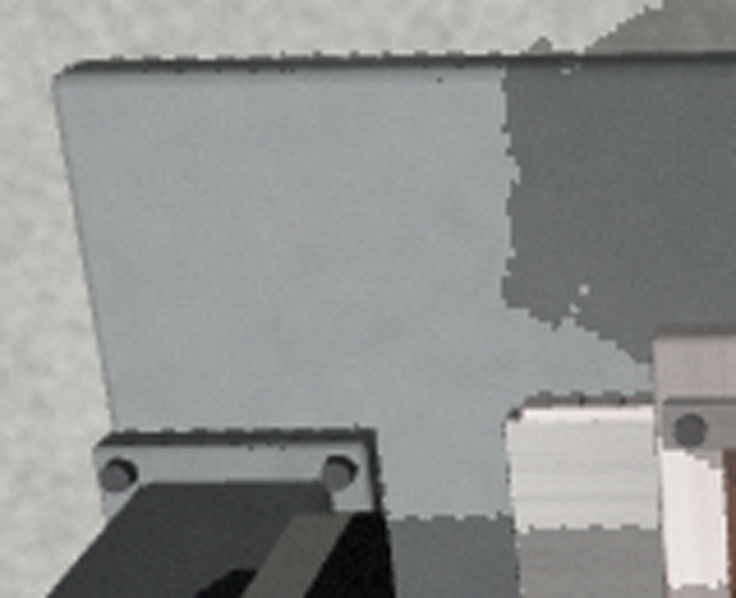

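```bash
python3 - <<'E'
from h import *
cm=camera_model('wrist')
a=lambda u,v:((u+.5)/4.6-.5+230,(v+.5)/4.6-.5+170)
b=lambda u,v:((u+.5)/4.6-.5+220,(v+.5)/4.6-.5+280)
c=lambda u,v:((u+.5)/4.6-.5+95,(v+.5)/4.6-.5+170)
post=ray(cm,a(297,222),110);cross=ray(cm,a(395,547),63);nose=ray(cm,b(307,125),64);collar=ray(cm,b(311,345),146)
print(post,cross,nose,collar)
def ang(p,q): d=q-p; return np.arctan2(d[1],d[0])
print('yaw plate',ang(ray(cm,a(700,58),20),ray(cm,c(60,68),20))+np.pi/2, 'carrier front',ang(ray(cm,a(550,328),60),ray(cm,a(35,338),60))+np.pi/2)
print('copper sides',ang(ray(cm,a(480,440),63),ray(cm,b(520,290),63)),ang(ray(cm,a(104,470),63),ray(cm,b(160,190),63)))
print('yaw post-cross',ang(post,cross)-np.arctan2(24,98),np.linalg.norm((cross-post)[:2]),np.hypot(98,24))
for y in (.205,.215,.227,.24):
  d=(nose-cross)[:2]; print(y,(np.cos(y)*d[0]+np.sin(y)*d[1],-np.sin(y)*d[0]+np.cos(y)*d[1]))
print(nose[:2]-cross[:2])
E
```

```text
[500.38432994 -85.61473785 110.        ] [590.82027296 -39.36623908  63.        ] [619.45503456 -65.26988189  64.        ] [613.57178326 -66.61982716 146.        ]
yaw plate 0.22680568477893415 carrier front 0.23987916851108282
copper sides 0.24988700694331015 0.23055139379920153
yaw post-cross 0.23255107482437365 101.57550604824482 100.89598604503551
0.205 (np.float64(22.76204689297487), np.float64(-31.190343125752648))
0.215 (np.float64(22.449010567221375), np.float64(-31.416400296866527))
0.227 (np.float64(22.07040650215213), np.float64(-31.683520004726958))
0.24 (np.float64(21.65666742035668), np.float64(-31.96774998814014))
[ 28.63476161 -25.90364281]
```

```bash
python3 -m pendant '[[[-4,1.8,16],-0.01,-1],[[-4,1.8,16],0,-1],[[-4,1.8,16],0,-1],[[-4,1.8,16],0,-1],[[-4,1.8,16],0,-1],[[-3.5,1.8,16],0,-1],[[0,0,16],0,-1],[[0,0,16],0,-1],[[0,0,16],0,-1],[[0,0,16],0,-1],[[0,0,16],0,-1],[[0,0,14.5],0,-1],[[0,0,0],0,-1],[[0,0,0],0,-1]]'
python3 - <<'E'
from h import *
plan([501,-84.8,69],.227+np.pi)
cv2.imwrite("pics/w2.png",capture("wrist"))
E
```

```text
t: 5.03
position: [499.9, -84.1, 69.0]
orientation: [0.361, -3.119, -0.001]
force: [0.4, -0.6, 0.2]
finger_gap: 85.4
t 5.03 tcp [499.9 -84.1  69. ] xang -2.9108 shift [array([-0.9, -0.9,  0. ]), np.float64(0.0038)] q [-0.29  0.36 -0.39  0.82 -0.   -0.52] gap 85.4 F [ 0.4 -0.6  0.2]
```

View pics/w2.png

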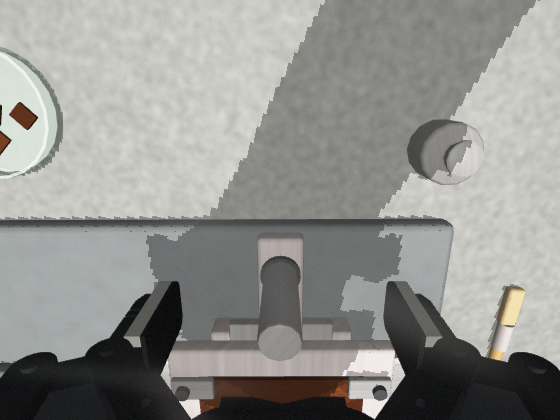

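```bash
python3 -m pendant '[[[-0.9,-0.9,0],0,-0.3],[[0,0,0],0,0.3],[[0,0,0],0,1],[[0,0,0],0,1],[[0,0,0],0,1],[[0,0,0],0,1],[[0,0,0],0,1],[[0,0,0],0,1],[[0,0,0],0,1],[[0,0,0],0,1]]' 50
python3 - <<'E'
from h import *
plan([501,-84.8,69],.227+np.pi)
cv2.imwrite("pics/w3.png",capture("wrist"))
cv2.imwrite("pics/d3.png",capture("side"))
E
```

```text
t: 5.92
position: [502.0, -85.0, 69.9]
orientation: [-0.364, 3.12, -0.0]
force: [-1.9, 0.2, 6.6]
finger_gap: 14.8
t 5.92 tcp [502.  -85.   69.9] xang -2.9094 shift [array([0.9, 0.4, 0.9]), np.float64(0.0052)] q [-0.29  0.36 -0.39  0.82 -0.   -0.52] gap 14.8 F [-1.9  0.2  6.6]
```

View pics/w3.png

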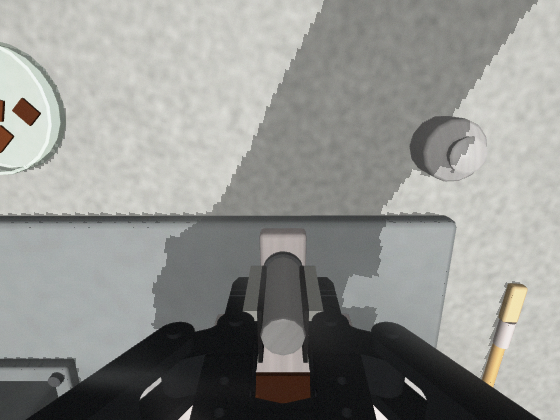

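View pics/d3.png

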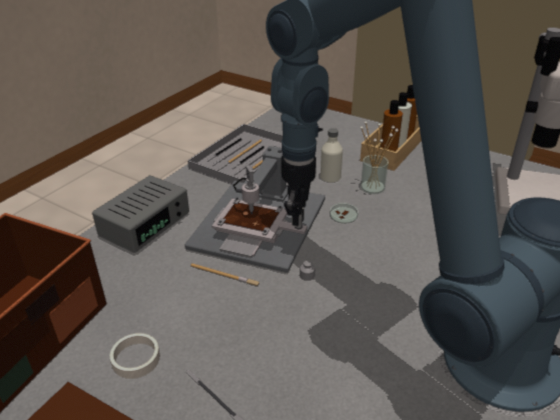

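```bash
python3 -m pendant '[[[-1.6,-2.2,0],0,1],[[-1.6,-2.2,0],0,1],[[-1.6,-2.2,0],0,1],[[-1.6,-2.2,0],0,1],[[-1.6,-2.2,0],0,1],[[-1.6,-2.2,0],0,1],[[-1.6,-2.2,0],0,1],[[-1.6,-2.2,0],0,1],[[-1.6,-2.2,0],0,1],[[-1.6,-2.2,0],0,1],[[-1.6,-2.2,0],0,1],[[-1.6,-2.2,0],0,1],[[-1.6,-2.2,0],0,1],[[-1.6,-2.2,0],0,1],[[0,0,0],0,1],[[0,0,0],0,1]]'
python3 - <<'E'
from h import *
plan([501,-84.8,69],.227+np.pi)
a=capture("side");cv2.imwrite("pics/d4.png",cv2.resize(a[160:260,200:330],None,fx=6,fy=6,interpolation=cv2.INTER_CUBIC))
E
```

```text
t: 7.35
position: [531.1, -110.0, 69.9]
orientation: [-0.364, 3.12, -0.001]
force: [-2.1, -0.2, 5.5]
finger_gap: 15.4
t 7.35 tcp [ 531.1 -110.    69.9] xang -2.9095 shift [array([23.4, 31.5,  0.9]), np.float64(0.0051)] q [-0.32  0.42 -0.3   0.86 -0.   -0.55] gap 15.4 F [-2.1 -0.2  5.5]
```

View pics/d4.png

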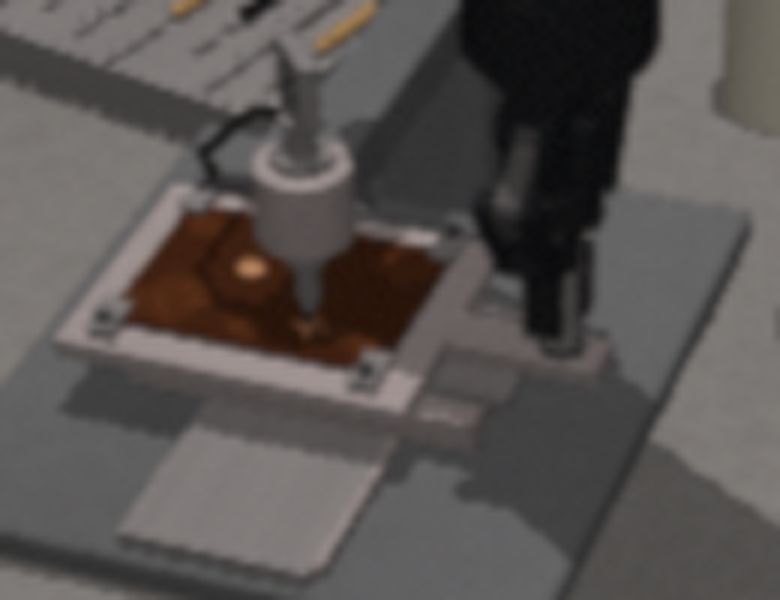

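```bash
python3 -m pendant '[[[0,0,0],0,0.2],[[0,0,0],0,-0.4],[[0,0,0],0,-1],[[0,0,0],0,-1],[[0,0,0],0,-1],[[0,0,-10],0,-1],[[0,0,-15],0,-1],[[0,0,-20],0,-1],[[5,0,-20],0,-1],[[10,0,-20],0,-1],[[10,0,-20],0,-1],[[10,0,-15],0,-1],[[5,0,0],0,-1],[[0,0,0],0,-1],[[0,0,0],0,-1]]'
python3 - <<'E'
from h import *
plan([531,-110,69],.227+np.pi)
a=capture("wrist"); cv2.imwrite("pics/w5.png",a)
cv2.imwrite("pics/w5z.png",cv2.resize(a[260:390,220:380],None,fx=4.6,fy=4.6,interpolation=cv2.INTER_CUBIC))
E
```

```text
t: 8.65
position: [491.6, -119.0, 189.2]
orientation: [0.363, -3.12, -0.0]
force: [-0.6, -0.2, -0.6]
finger_gap: 85.5
t 8.65 tcp [ 491.6 -119.   189.2] xang -2.9097 shift [array([-40.4,  -0.3, 120.2]), np.float64(0.0049)] q [-0.36  0.25 -0.2   1.12  0.   -0.59] gap 85.5 F [-0.6 -0.2 -0.6]
```

View pics/w5.png

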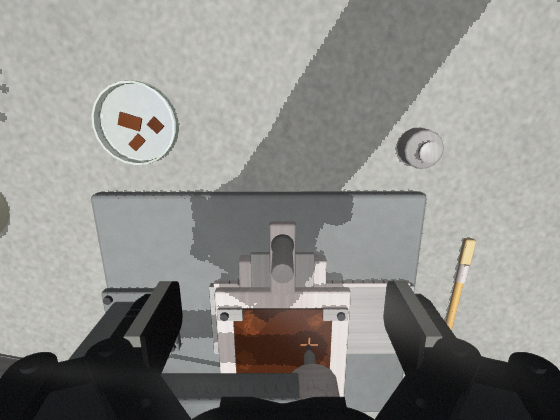

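View pics/w5z.png

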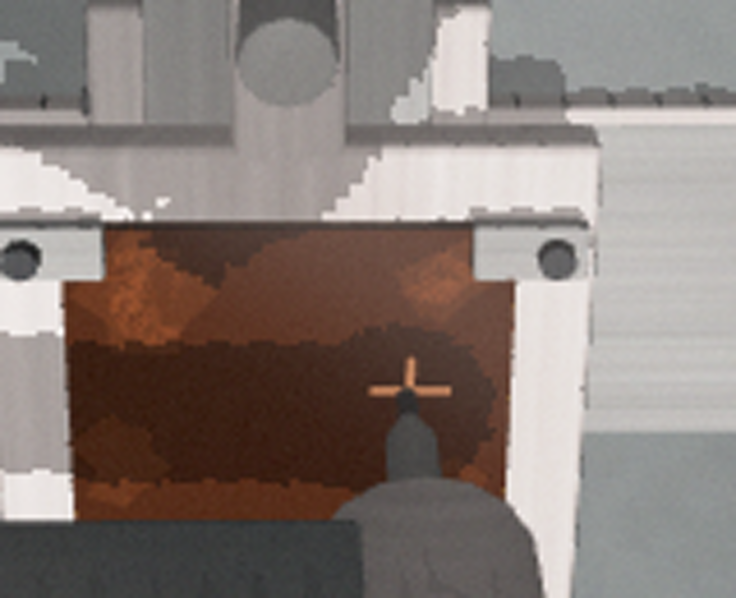

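```bash
python3 -m pendant '[[[-10,-0.3,0],0,-1],[[-10,0,10],0,-1],[[-10,0,15],0,-1],[[-10,0,20],0,-1],[[0,0,20],0,-1],[[0,0,20],0,-1],[[0,0,20],0,-1],[[0,0,15],0,-1],[[0,0,0],0,-0.3],[[0,0,0],0,0.3],[[0,0,0],0,1],[[0,0,0],0,1],[[0,0,0],0,1],[[0,0,0],0,1],[[0,0,0],0,1],[[0,0,0],0,1],[[0,0,0],0,1]]' 50
python3 - <<'E'
from h import *
plan([531.3,-110.7,69.9],.227+np.pi)
E
```

```text
t: 10.12
position: [531.8, -110.3, 70.7]
orientation: [-0.364, 3.118, -0.001]
force: [-0.2, 0.2, 6.1]
finger_gap: 14.9
t 10.12 tcp [ 531.8 -110.3   70.7] xang -2.9093 shift [array([ 0.6, -0.3,  0.8]), np.float64(0.0052)] q [-0.32  0.41 -0.3   0.86  0.   -0.55] gap 14.9 F [-0.2  0.2  6.1]
```

```bash
python3 -m pendant '[[[0,-0.3,0],0,1],[[0,-0.3,0],0,1],[[0,0,0],0,1],[[0,0,0],0,1],[[0,0,0],0,0.2],[[0,0,0],0,-0.4],[[0,0,0],0,-1],[[0,0,0],0,-1],[[0,0,0],0,-1],[[0,0,-10],0,-1],[[0,0,-15],0,-1],[[0,0,-20],0,-1],[[5,0,-20],0,-1],[[10,0,-20],0,-1],[[10,0,-20],0,-1],[[10,0,-15],0,-1],[[5,0,0],0,-1],[[0,0,0],0,-1],[[0,0,0],0,-1]]'
python3 - <<'E'
from h import *
plan([531,-110,69],.227+np.pi)
a=capture("wrist"); cv2.imwrite("pics/w6.png",a)
cv2.imwrite("pics/w6z.png",cv2.resize(a[310:370,270:350],None,fx=9,fy=9,interpolation=cv2.INTER_CUBIC))
E
```

```text
t: 11.7
position: [491.8, -119.8, 189.2]
orientation: [0.364, -3.12, -0.0]
force: [0.6, 0.4, -0.5]
finger_gap: 85.5
t 11.7 tcp [ 491.8 -119.8  189.2] xang -2.9096 shift [array([-40.4,   0.6, 120.2]), np.float64(0.0049)] q [-0.36  0.26 -0.2   1.12  0.   -0.6 ] gap 85.5 F [ 0.6  0.4 -0.5]
```

View pics/w6z.png

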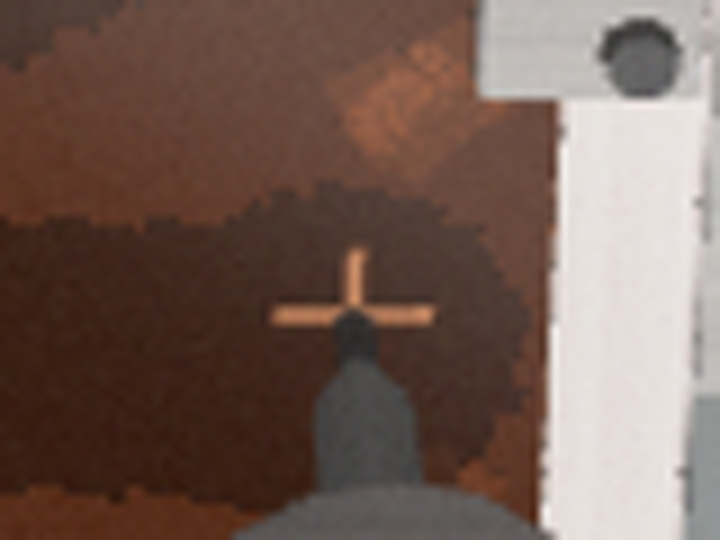

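```bash
python3 -m pendant '[[[-10,0,0],0,-1],[[-10,0,10],0,-1],[[-10,0,15],0,-1],[[-10,0,20],0,-1],[[0,0,20],0,-1],[[0,0,20],0,-1],[[0,0,20],0,-1],[[0,0,15],0,-1],[[0,0,0],0,-0.3],[[0,0,0],0,0.3],[[0,0,0],0,1],[[0,0,0],0,1],[[0,0,0],0,1],[[0,0,0],0,1],[[0,0,0],0,1],[[0,0,0],0,1],[[0,0,0],0,1],[[0,0,0],0,1],[[0,0,0],0,1],[[0,0,0],0,1]]' 50
python3 -m pendant '[[[2.1,1.7,0],0,1],[[2.1,1.7,0],0,1],[[2.1,1.7,0],0,1],[[2.1,1.7,0],0,1],[[2.1,1.7,0],0,1],[[2.1,1.7,0],0,1],[[2.1,1.7,0],0,1],[[2.1,1.7,0],0,1],[[2.1,1.7,0],0,1],[[2.1,1.7,0],0,1],[[2.1,1.7,0],0,1],[[2.1,1.7,0],0,1],[[2.1,1.7,0],0,1],[[2.1,1.7,0],0,1],[[2.1,1.7,0],0,1],[[2.1,1.5,0],0,1],[[2.1,1.5,0],0,1],[[2,1.5,0],0,1],[[0,0,0],0,1],[[0,0,0],0,1]]'
python3 -m pendant '[[[0,0,0],0,0.2],[[0,0,0],0,-0.4],[[0,0,0],0,-1],[[0,0,0],0,-1],[[0,0,0],0,-1],[[0,0,-10],0,-1],[[0,0,-15],0,-1],[[0,0,-20],0,-1],[[0,0,-20],0,-1],[[0,0,-20],0,-1],[[0,0,-20],0,-1],[[0,0,-15],0,-1],[[0,0,0],0,-1],[[0,0,0],0,-1],[[0,0,0],0,-1]]'
python3 - <<'E'
from h import *
plan([531,-110,69],.227+np.pi)
a=capture("wrist"); cv2.imwrite("pics/w7.png",a)
cv2.imwrite("pics/w7z.png",cv2.resize(a[310:370,270:350],None,fx=9,fy=9,interpolation=cv2.INTER_CUBIC))
E
```

```text
t: 13.42
position: [531.9, -110.9, 70.7]
orientation: [-0.364, 3.118, -0.001]
force: [0.0, 0.5, 5.3]
finger_gap: 15.0
t: 15.08
position: [488.2, -90.6, 70.6]
orientation: [-0.364, 3.118, -0.002]
force: [0.9, -1.1, 8.1]
finger_gap: 14.8
t: 16.33
position: [486.9, -90.1, 189.0]
orientation: [0.364, -3.12, -0.0]
force: [-0.0, 0.5, -0.9]
finger_gap: 85.5
t 16.33 tcp [486.9 -90.1 189. ] xang -2.9095 shift [array([-38.4, -29.6, 120. ]), np.float64(0.0051)] q [-0.31  0.23 -0.23  1.11 -0.   -0.54] gap 85.5 F [-0.   0.5 -0.9]
```

View pics/w7.png

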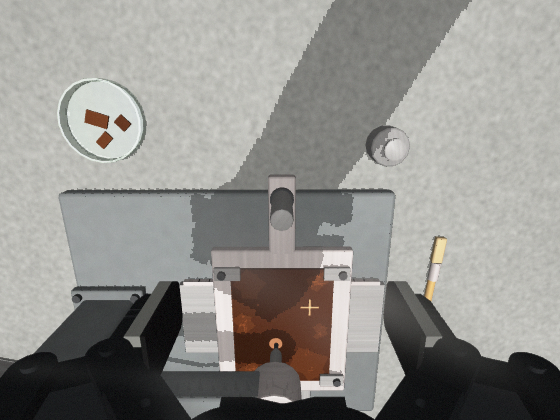

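View pics/w7z.png

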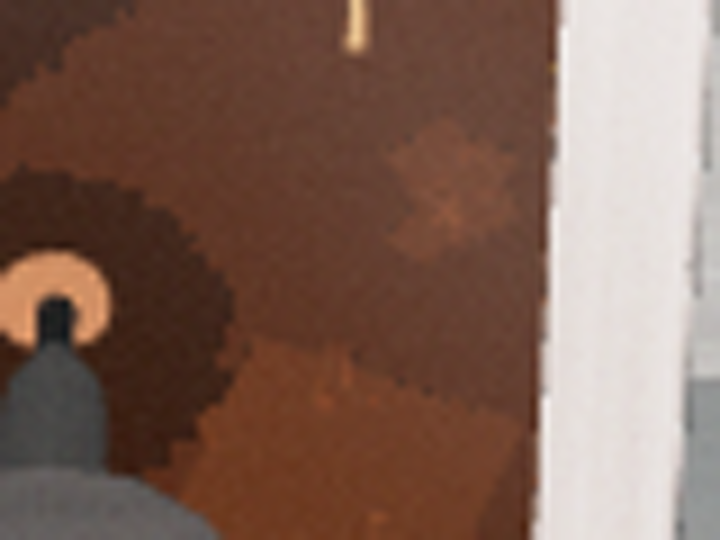

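```bash
python3 - <<'E'
from h import *
a=cv2.imread("pics/w7.png");cm=camera_model('wrist')
cv2.imwrite("pics/w7y.png",cv2.resize(a[325:370,250:310],None,fx=12,fy=12,interpolation=cv2.INTER_NEAREST))
hsv=cv2.cvtColor(a,cv2.COLOR_BGR2HSV)
m=((a[:,:,2]>150)&(a[:,:,0]<150)).astype(np.uint8); m[:, :255]=0;m[:,300:]=0;m[:330]=0;m[362:]=0
cnt=max(cv2.findContours(m,cv2.RETR_EXTERNAL,cv2.CHAIN_APPROX_NONE)[0],key=cv2.contourArea)[:,0]
P=np.array([ray(cm,u,63)[:2] for u in cnt.astype(float)])
# outer rim: robust circle with fixed radius 5.7
for r0 in (5.5,6.0):
  r=least_squares(lambda c:np.hypot(*(P-c).T)-r0,P.mean(0),loss='cauchy',f_scale=.3); print(r0,r.x,np.hypot(*(P-r.x).T).round(1))
c=r.x
print('spot px',proj(cm,[c[0],c[1],63]))
# nose disc outline if axis at candidate spot
n=np.array([[c[0]+2*np.cos(t),c[1]+2*np.sin(t),64.] for t in np.linspace(0,2*np.pi,12)])
q=proj(cm,n); print('expected tip extents',q.min(0),q.max(0))
print(a[340:356,274:279,2])
E
```

```text
5.5 [618.89640478 -65.83065977] [5.5 4.8 5.2 5.  5.1 5.7 5.6 5.7 5.2 5.7 5.8 5.2 4.8 3.8 2.9 2.2 1.9 1.5
 1.1 1.4 2.  2.6 3.7 4.1 4.2 5.1 5.6 5.5 5.7 5.4 5.3 5.4 5.8 5.5 5.6 5.1
 5.7 5.5 5.5]
6.0 [619.35713455 -65.40635161] [6.1 5.4 5.8 5.6 5.6 6.1 5.9 5.9 5.2 5.7 5.6 5.  4.5 3.5 2.8 2.3 2.3 2.1
 1.7 1.7 2.2 2.4 3.2 3.6 3.6 4.5 5.  4.9 5.3 5.  5.  5.3 5.7 5.6 5.9 5.4
 6.2 6.  6. ]
spot px [[275.478093   343.51485722]]
expected tip extents [273.29063946 342.42619216] [277.66307841 346.03735321]
[[209 211 209 208 206]
 [210 211 209 209 210]
 [210 172 167 209 210]
 [132  56  49  59 206]
 [ 62  39  34  33 125]
 [ 49  28  33  36 116]
 [ 53  36  32  34 161]
 [ 52  34  32  36 164]
 [ 49  65  63  49  92]
 [ 69  72  69  66  63]
 [ 73  75  69  72  73]
 [ 73  75  73  74  72]
 [ 70  74  72  69  73]
 [ 71  71  73  70  70]
 [ 72  71  75  69  69]
 [ 75  75  70  68  73]]
```

View pics/w7y.png

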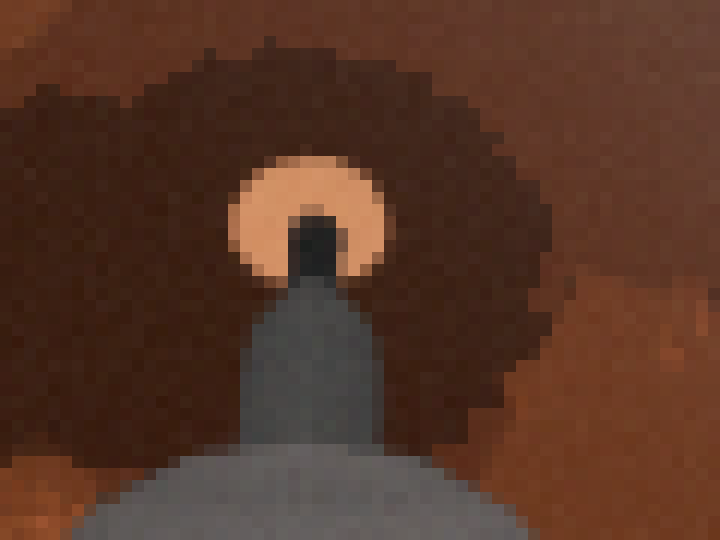

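```bash
python3 -m pendant '[[[0,0,-25],0,-1],[[0,0,-30],0,-1],[[0,0,-26],0,-1],[[-19.5,-1,0],0,-1],[[-19.5,-1,0],0,-1],[[-19.5,-1,0],0,-1],[[-19.5,-1,0],0,-1],[[-19.5,-1,0],0,-1],[[-19.5,-1,0],0,-1],[[-19.5,-0.6,0],0,-1],[[0,0,0],0.12,-1],[[0,0,0],0.12,-1],[[0,0,0],0.12,-1],[[0,0,0],0.12,-1],[[0,0,0],0.12,-1],[[0,0,0],0.12,-1],[[0,0,0],0.12,-1],[[0,0,0],0.12,-1],[[0,0,0],0.12,-1],[[0,0,0],0,-1]]'
python3 - <<'E'
from h import *
plan([621.3,-65.1,158],.23+2.06)
a=capture("wrist"); cv2.imwrite("pics/w8.png",a)
cv2.imwrite("pics/w8z.png",cv2.resize(a[270:420,180:380],None,fx=4,fy=4,interpolation=cv2.INTER_CUBIC))
E
```

```text
t: 18.05
position: [621.0, -65.1, 268.9]
orientation: [-1.294, -2.86, 0.001]
force: [-0.4, -0.6, 0.4]
finger_gap: 85.3
t 18.05 tcp [621.  -65.1 268.9] xang 2.2919 shift [array([ -0.5,   0.4, 110.9]), np.float64(0.0019)] q [-0.21  0.49  0.34  1.43 -0.    0.64] gap 85.3 F [-0.4 -0.6  0.4]
```

View pics/w8.png

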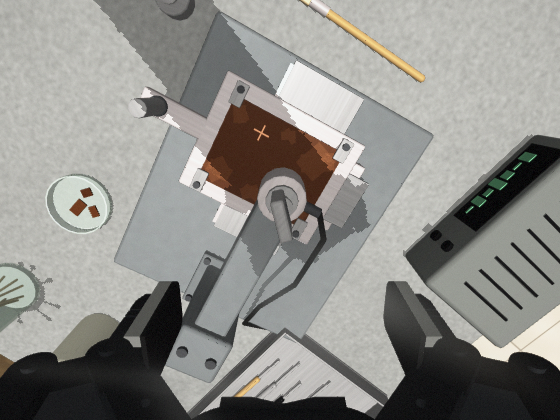

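```bash
python3 - <<'E'
from h import *
a=cv2.imread("pics/w8.png")
cm=camera_model('wrist')
def box(c,th):
    L=[]
    for z in (192,162):
        for sx,sy in((15,4.5),(15,-4.5),(-15,-4.5),(-15,4.5)):
            L.append((c[0]+np.cos(th)*sx-np.sin(th)*sy,c[1]+np.sin(th)*sx+np.cos(th)*sy,z))
    return proj(cm,L)
tiles=[]
for dth in (0,.2,.4):
    b=cv2.resize(a[170:260,240:340],None,fx=4,fy=4,interpolation=cv2.INTER_CUBIC)
    if dth is not None:
        q=((box((621.3,-65.1),.23+2.06+dth)-[240,170]+.5)*4).astype(int)
        cv2.polylines(b,[q[:4].reshape(-1,1,2)],True,(0,255,0),1);cv2.polylines(b,[q[4:].reshape(-1,1,2)],True,(255,0,0),1)
    tiles.append(b)
cv2.imwrite("pics/w8t.png",cv2.resize(np.vstack([np.hstack([cv2.resize(a[170:260,240:340],None,fx=4,fy=4,interpolation=cv2.INTER_CUBIC),tiles[0]]),np.hstack(tiles[1:])]),(750,675)))
E
```

```text
(no output)
```

View pics/w8t.png

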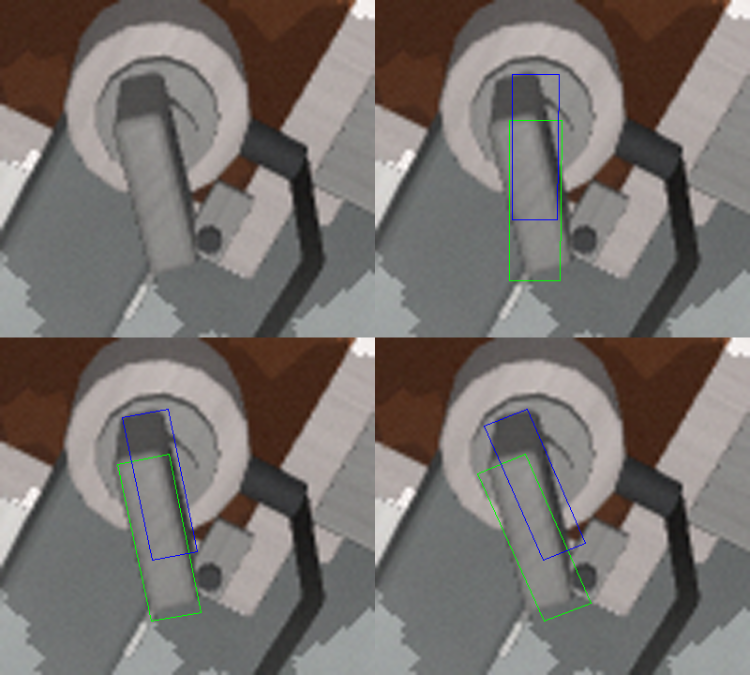

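```bash
python3 -m pendant '[[[0,0,0],-0.1,-1],[[0,0,0],-0.11,-1],[[0,0,10],0,-1],[[0,0,15],0,-1],[[0,0,20],0,-1],[[0,0,20],0,-1],[[0,0,20],0,-1],[[0,0,15],0,-1],[[0,0,10.5],0,-1],[[0,0,0],0,-0.3],[[0,0,0],0,0.3],[[0,0,0],0,1],[[0,0,0],0,1],[[0,0,0],0,1],[[0,0,0],0,1],[[0,0,0],0,1],[[0,0,0],0,1],[[0,0,0],0,1]]' 50
python3 - <<'E'
from h import *
plan([621.3,-65.1,158],.23)
print(get_state()['moment'])
a=capture("wrist"); cv2.imwrite("pics/w9.png",a)
E
```

```text
t: 19.6
position: [621.6, -66.5, 161.0]
orientation: [0.986, 2.982, -0.004]
force: [-3.1, -3.4, 4.0]
finger_gap: 8.0
t 19.6 tcp [621.6 -66.5 161. ] xang 2.5031 shift [array([1. , 0.9, 3. ]), np.float64(2.2731)] q [-0.21  0.5   0.1   1.16 -0.    0.43] gap 8.0 F [-3.1 -3.4  4. ]
[-0.81719812  0.61566403 -0.01012074]
```

View pics/w9.png

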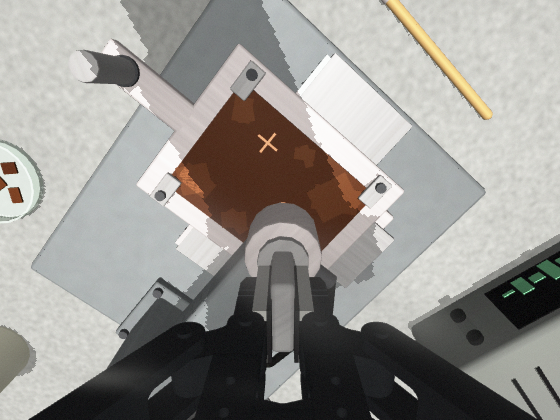

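```bash
python3 -m pendant '[[[0,-0.5,0],0,1],[[0,-0.5,0],0,1],[[0,0,0],0.1,1],[[0,0,0],0.1,1],[[0,0,0],0.1,1],[[0,0,0],0.1,1],[[0,0,0],0,1],[[0,0,0],0,1]]'
python3 - <<'E'
from h import *
plan([621.3,-65.1,158],.23)
print(get_state()['moment'],get_state()['effort'][5])
E
```

```text
t: 20.32
position: [620.8, -67.1, 161.0]
orientation: [1.559, 2.726, -0.003]
force: [-3.5, -4.8, 6.9]
finger_gap: 8.4
t 20.32 tcp [620.8 -67.1 161. ] xang 2.1028 shift [array([1.5, 1.4, 3. ]), np.float64(1.8728)] q [-0.21  0.5   0.09  1.16 -0.    0.83] gap 8.4 F [-3.5 -4.8  6.9]
[-0.8190118   0.80409503 -0.07016085] 0.022709790500812232
```

```bash
python3 -m pendant '[[[0,0,0],0.1,1],[[0,0,0],0.1,1],[[0,0,0],0.1,1],[[0,0,0],0.1,1],[[0,0,0],0.1,1],[[0,0,0],0.1,1],[[0,0,0],0.1,1],[[0,0,0],0.1,1],[[0,0,0],0.1,1],[[0,0,0],0.1,1],[[0,0,0],0.1,1],[[0,0,0],0.1,1],[[0,0,0],0.1,1],[[0,0,0],0.1,1],[[0,0,0],0.1,1],[[0,0,0],0,1]]'
python3 - <<'E'
from h import *
plan([621.3,-65.1,158],.23)
print(get_state()['moment'],get_state()['effort'][5])
a=capture("wrist"); cv2.imwrite("pics/w10.png",a)
E
```

```text
t: 21.65
position: [617.5, -66.3, 161.0]
orientation: [-3.001, -0.928, 0.009]
force: [-13.1, -2.8, 13.6]
finger_gap: 8.1
t 21.65 tcp [617.5 -66.3 161. ] xang 0.5999 shift [array([3.8, 1.1, 2.9]), np.float64(0.3699)] q [-0.21  0.5   0.09  1.17 -0.    2.33] gap 8.1 F [-13.1  -2.8  13.6]
[-0.5094994   2.31025461  0.00845544] 0.6061653234064579
```

View pics/w10.png

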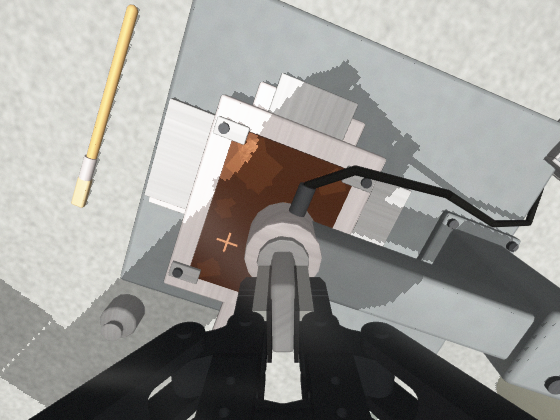

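```bash
python3 -m pendant '[[[-1.5,-0.8,0],0,1],[[-1.4,-0.7,0],0,1],[[0,0,0],0,1],[[0,0,0],0,1]]'
python3 - <<'E'
from h import *
plan([619.6,-65,158],.23)
print(get_state()['moment'])
E
python3 -m pendant '[[[0,0,0],0,0.5],[[0,0,0],0,0],[[0,0,0],0,0],[[0,0,0],0,0],[[0,0,0],0,0]]'
python3 - <<'E'
from h import *
plan([619.6,-65,158],.23)
cv2.imwrite("pics/w11.png",capture("wrist"))
E
```

```text
t: 22.03
position: [617.6, -66.3, 161.0]
orientation: [3.0, 0.934, 0.0]
force: [-4.2, -1.1, 6.9]
finger_gap: 8.3
t 22.03 tcp [617.6 -66.3 161. ] xang 0.6037 shift [array([2.5, 0.1, 3. ]), np.float64(0.3737)] q [-0.21  0.5   0.08  1.16  0.    2.33] gap 8.3 F [-4.2 -1.1  6.9]
[-0.27198698  0.81708811 -0.00725413]
t: 22.45
position: [617.9, -66.1, 159.8]
orientation: [-2.999, -0.934, 0.0]
force: [-0.1, -0.6, -0.2]
finger_gap: 42.7
t 22.45 tcp [617.9 -66.1 159.8] xang 0.604 shift [array([2. , 0. , 1.8]), np.float64(0.374)] q [-0.21  0.5   0.08  1.16  0.    2.33] gap 42.7 F [-0.1 -0.6 -0.2]
```

View pics/w11.png

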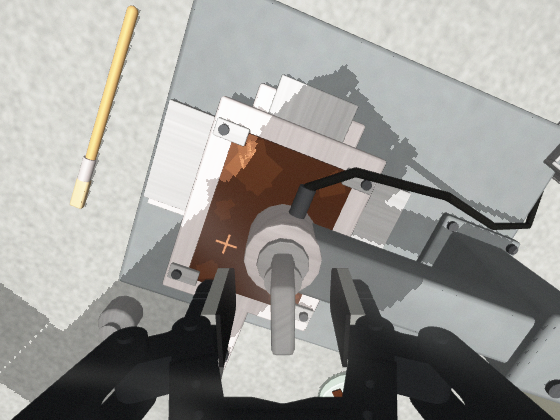

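```bash
python3 -m pendant '[[[1,0,0],0,0],[[1,0,0],0,0],[[0,0,0],0,0.4],[[0,0,0],0,1],[[0,0,0],0,1],[[0,0,0],0,1],[[0,0,0],0,1],[[0,0,0],0,1],[[0,0,0],0.05,1],[[0,0,0],0.05,1],[[0,0,0],0.05,1],[[0,0,0],0,1]]' 50
python3 - <<'E'
from h import *
plan([619.6,-65,158],.23)
print(get_state()['moment'],get_state()['effort'][5])
E
```

```text
t: 23.5
position: [619.4, -65.1, 160.1]
orientation: [-3.061, -0.705, -0.0]
force: [-0.8, 1.3, 1.4]
finger_gap: 8.2
t 23.5 tcp [619.4 -65.1 160.1] xang 0.4529 shift [array([0.2, 0. , 2.1]), np.float64(0.2229)] q [-0.21  0.5   0.09  1.16  0.    2.48] gap 8.2 F [-0.8  1.3  1.4]
[ 0.32200953  0.08752039 -0.10009916] 0.2969121281057596
```

Forces are low now. I'll approach the seat in small steps and watch the moment.

```bash
S='from h import *
s=get_state();p,R,_=tool();print(round(np.arctan2(R[1,0],R[0,0]),4),s["moment"].round(3),s["effort"][5].round(3),s["q"][5].round(4),s["force"].round(1))'
python3 -m pendant '[[[0,0,0],0.05,1],[[0,0,0],0.05,1],[[0,0,0],0.04,1],[[0,0,0],0,1]]' >/dev/null; python3 -c "$S"
python3 -m pendant '[[[0,0,0],0.04,1],[[0,0,0],0,1]]' >/dev/null; python3 -c "$S"
python3 -m pendant '[[[0,0,0],0.04,1],[[0,0,0],0,1]]' >/dev/null; python3 -c "$S"
python3 -m pendant '[[[0,0,0],0.04,1],[[0,0,0],0,1]]' >/dev/null; python3 -c "$S"
```

```text
0.3144 [ 0.279  0.146 -0.015] 0.235 2.6206 [-0.3  1.6  1.1]
0.2749 [ 0.345  0.079 -0.032] 0.196 2.6601 [-1.   1.9  1.9]
0.2353 [ 0.382  0.187 -0.002] 0.183 2.6997 [-1.2  1.8  1.5]
0.1978 [0.369 0.208 0.989] 1.195 2.7374 [-1.   1.5  1.7]
```

```bash
S='from h import *
s=get_state();p,R,_=tool();print(round(np.arctan2(R[1,0],R[0,0]),4),s["moment"].round(3),s["effort"][5].round(3),s["q"][5].round(4),s["force"].round(1))'
for i in 1; do python3 -m pendant '[[[0,0,0],-0.01,1],[[0,0,0],0,1]]' >/dev/null; python3 -c "$S"
python3 -m pendant '[[[0,0,0],-0.01,1],[[0,0,0],0,1]]' >/dev/null; python3 -c "$S"
python3 -m pendant '[[[0,0,0],-0.01,1],[[0,0,0],0,1]]' >/dev/null; python3 -c "$S"
python3 -m pendant '[[[0,0,0],-0.01,1],[[0,0,0],0,1]]' >/dev/null; python3 -c "$S"; done
```

```text
0.2069 [0.366 0.239 0.777] 0.701 2.7282 [-1.1  2.6  1.3]
0.2151 [0.545 0.281 0.552] 0.532 2.7199 [-1.4  3.1  2.7]
0.2242 [0.641 0.331 0.308] 0.296 2.7108 [-1.2  3.6  3.5]
0.2336 [0.745 0.385 0.043] -0.019 2.7013 [-2.1  3.1  2.5]
```

```bash
python3 -m pendant '[[[0,0,0],-0.08,1],[[0,0,0],-0.1,1],[[0,0,0],-0.1,1],[[0,0,0],-0.1,1],[[0,0,0],-0.1,1],[[0,0,0],-0.1,1],[[0,0,0],-0.1,1],[[0,0,0],-0.1,1],[[0,0,0],-0.1,1],[[0,0,0],-0.1,1],[[0,0,0],-0.1,1],[[0,0,0],-0.1,1],[[0,0,0],-0.1,1],[[0,0,0],-0.1,1],[[0,0,0],-0.1,1],[[0,0,0],-0.093,1],[[0,0,0],0,1],[[0,0,0],0,1]]'
python3 - <<'E'
from h import *
plan([619.6,-65,158],.235+np.pi/2)
print(get_state()['moment'])
a=capture("wrist");cv2.imwrite("pics/w12.png",a)
b=capture("side");cv2.imwrite("pics/d12.png",cv2.resize(b[140:280,180:340],None,fx=4.2,fy=4.2,interpolation=cv2.INTER_CUBIC))
cv2.imwrite("pics/s12.png",capture("scene"))
E
```

```text
t: 26.5
position: [619.6, -65.1, 160.1]
orientation: [1.948, 2.465, 0.001]
force: [-0.8, 4.5, 2.0]
finger_gap: 8.0
t 26.5 tcp [619.6 -65.1 160.1] xang 1.8043 shift [array([0.1, 0. , 2.1]), np.float64(-0.0015)] q [-0.21  0.5   0.09  1.16  0.    1.13] gap 8.0 F [-0.8  4.5  2. ]
[0.79645717 0.24538316 0.06452959]
```

View pics/w12.png

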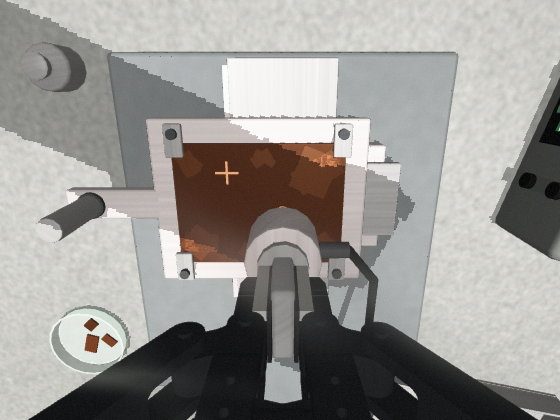

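View pics/d12.png

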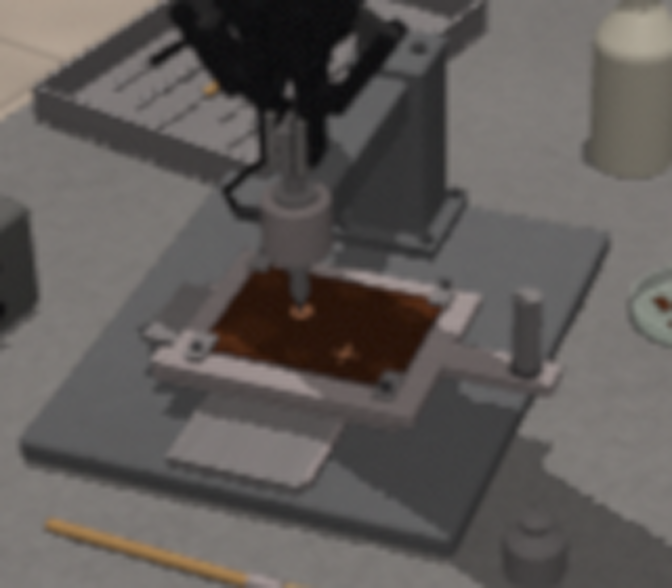

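View pics/s12.png

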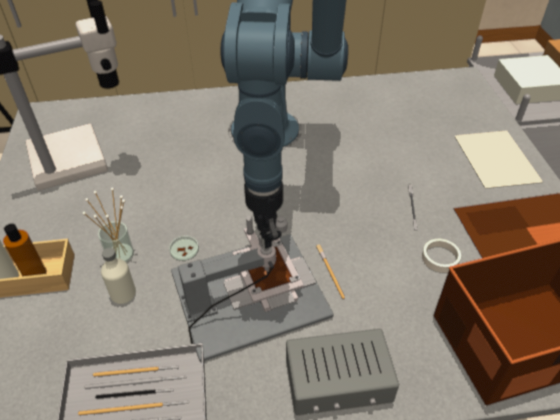

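```bash
python3 -c "
from cell import *
print(close_job())"
```

```text
the job is handed in; nothing more can be done
None
```

The whole sequence is done and the job was handed in at about 26.7 s of the 56 s, with the gripper still holding the thumbscrew a quarter turn off its seat.

- **Datum:** I slid the carrier by its post until the cross was under the nose. The wrist picture showed it within about 0.5 mm, and it stood there for about 3 s.
- **Cleaned spot:** I then slid the sheet on to the spot, with the nose still up. The wrist picture put the middle of the spot about 0.5 to 1 mm from the nose axis, and the last side picture still showed the nose over the spot.
- **Thumbscrew:** I turned it clockwise to the hard stop, where the moment rose to about 1 N m. Contact was at a tool angle of 0.235 rad, close to the stand's yaw of about 0.23. I backed it off to 1.804 rad, which is 1.569 rad or a quarter turn, and it was still gripped with an 8 mm opening.
- **First thumbscrew grip:** It was about 2.5 mm off-centre along the tab, and the side force rose to about 13 N. I let go partway through the clockwise turn, re-centred and gripped again before seating. After that the forces stayed under about 5 N.
- **Measurement disagreement:** The stand axis from the fixed cameras (about x = 622 mm) and from the gripped tab (about x = 619.6 mm) differed by 2 mm. I aligned the sheet by the nose as seen directly in the wrist camera.
- **Other objects:** I saw no sign in the final pictures that anything else on the bench had moved.

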